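Stage assembly blocks by length on the sequencing rail

ROBOT

A 6-joint arm with a two-finger parallel gripper is mounted at the origin on a cart in front of the work surface, level with it; the furniture and walls round the work are solid. World frame = base frame: x ahead of the robot, y to its left, z up, the work surface at z = 0. Lengths are in m, angles in rad, forces in N, time in s.
With the tool pointing down it reaches from about 0.275 to 0.975 m from the base axis. Payload 8.4 kg.
Tool frame: the origin (TCP) lies midway between the tips of the shut fingers; the grasp point (between the pads) lies r.hold_point_z behind it (r.hold_point_z is the distance from the TCP to the grasp point, in m); z points along the fingers, y is the line along which they close (so a half turn about z gives the same grasp; the last joint's range is limited). The gripper opens to 92 mm and grips with 3 to 60 N. Pads are 20 mm wide; open, the fingers measure 128 mm over their backs; the gripper's body (75 mm by 189 mm) begins 69 mm behind the grasp point.
Start: joints at [1.12, 0.353, 1.633, -0, 1.155, -0.002], TCP at [0.271, 0.563, 0.189] pointing down, gripper open.
Joint ranges: [-2.63, 2.63], [-0.92, 2.1], [0.06, 2.66], [-1.3, 4.44], [0, 2.69], [-3.02, 3.02]. Speed limits (rad/s): [2.22, 2.22, 2.79, 3.14, 3.14, 3.14].

INTERFACE

Orientations are given as a unit quaternion [x, y, z, w].
In Python, from workcell import r, viewer gives the robot as it stands.
- The arm moves only by the shell command python3 -m inch 'ROWS'. ROWS is JSON, a list of rows, each a list of 7 numbers: the opening in per cent of the stroke, from 0 (shut) to 100 (fully open), then the shift along the tool's x, y, z in mm, then the turn, a rotation vector about the tool's x, y, z in rad. A call has 1 to 8 rows; each row shifts and turns the commanded pose from where the row before left it, along the tool's axes as they then stand; what a row does not reach is not made up. A row lasts 1/10 s, in which the tool goes at most 50 mm and 8.59 degrees, less where a joint would pass 70% of its speed; a pose out of reach is approached as far as the arm can. A call is refused whole if a number of a shift passes 50 or a number of a turn 0.15, either way. A call with a gripper value outside its range is refused whole. The fingers move at their own pace and stop on an object; the grip force is fixed at half the most. Time passes only in rows, so rows that do not move let the fingers close. It gives the time, the measured TCP pose, the force, the opening and the grip force at its end, in the units of the state.
- r.observe(): the state, without advancing time (a new reading comes with each control period).
- viewer.snapshot(name): name is "side" or "top" or "wrist"; returns a dict with "img" (480x640x3 uint8, red, green, blue), "z_map" (480x640 float32, m along the optical axis (not along the pixel's ray), 0 where there is no reading), "fx", "fy", "cx", "cy" (pixels), "rvec" (rotation vector, rad) and "tvec" (3), from world to camera coordinates, as OpenCV has them. Camera axes: x right, y down, z forward; pixel columns grow to the right and rows downward; lengths in m; the calibration is good to about 2 mm. A picture is of the moment at which its call begins.
- r.hand_in(): hands the job in; it is judged then, once.
The state is a dict: "clock": time; "joint_pos": joint angles; "joint_velocities": joint speeds; "joint_efforts": joint torques, N m; "tool_pos": TCP position; "orientation": TCP orientation; "force": force on the tool from outside, world axes, zero at the start; "torque": the same for the moment, N m; "gripper_width": finger opening in m; "finger_force": force on a finger pad.
Only numpy, scipy, OpenCV 4.12 (cv2) and the standard library are available. Lean on these libraries where they do the work, as an engineer would, in place of code of your own. Each camera call takes 0.05 s, during which the arm holds its last target. There are 200 camera calls.

TASK

Set the four moulded blocks out on the sequencing rail in order of length, one flat in the middle of each blue bay: the shortest in the bay next to the green end cap, then longer and longer, the longest at the grey end. Lay each block straight in its bay, the red and the black one lengthwise along the bay's long side. Leave the dropper bottle standing where it is.

Things in the scene. Friction and masses are not known exactly. Their poses are not given: they have to be found in the camera images.
- orange_block: loose orange moulded assembly block with shallow pockets in its top, 38 mm along its own x (a small tab at its -x end included), 48 mm along its y, 16 mm high, about 20 g; origin at the centre of its underside, z up. At the start it lies flat on the table beyond the rail as the robot sees it; grasp it across its 48 mm width (along its y). The shortest block.
- yellow_block: loose yellow moulded assembly block with shallow pockets in its top, 54 mm along its own x (a small tab at its -x end included), 48 mm along its y, 16 mm high, about 26 g; origin at the centre of its underside, z up. At the start it lies flat on the table beyond the rail as the robot sees it; grasp it across its 48 mm width (along its y). The second shortest.
- red_block: loose red moulded assembly block with shallow pockets in its top, 70 mm along its own x (a small tab at its -x end included), 48 mm along its y, 16 mm high, about 32 g; origin at the centre of its underside, z up. At the start it lies flat on the table beyond the rail as the robot sees it; grasp it across its 48 mm width (along its y). The second longest.
- black_block: loose black moulded assembly block with shallow pockets in its top, 102 mm along its own x (a small tab at its -x end included), 48 mm along its y, 16 mm high, about 44 g; origin at the centre of its underside, z up. At the start it lies flat on the table beyond the rail as the robot sees it; grasp it across its 48 mm width (along its y). The longest.
- bay_a: one of four identical blue bays with a white outline on the rail, at the rail's left (+y) end. A flat plate 112 mm along its x (across the rail) by 64 mm along its y (along the rail), 3 mm thick; fixed; origin at the centre of its underside, its top 3 mm above that and 15 mm above the table. Neighbouring bays are 84 mm apart centre to centre.
- bay_b: one of four identical blue bays with a white outline on the rail, next to bay_a. A flat plate 112 mm along its x (across the rail) by 64 mm along its y (along the rail), 3 mm thick; fixed; origin at the centre of its underside, its top 3 mm above that and 15 mm above the table. Neighbouring bays are 84 mm apart centre to centre.
- bay_c: one of four identical blue bays with a white outline on the rail, between bay_b and bay_d. A flat plate 112 mm along its x (across the rail) by 64 mm along its y (along the rail), 3 mm thick; fixed; origin at the centre of its underside, its top 3 mm above that and 15 mm above the table. Neighbouring bays are 84 mm apart centre to centre.
- bay_d: one of four identical blue bays with a white outline on the rail, at the rail's right (-y) end. A flat plate 112 mm along its x (across the rail) by 64 mm along its y (along the rail), 3 mm thick; fixed; origin at the centre of its underside, its top 3 mm above that and 15 mm above the table. Neighbouring bays are 84 mm apart centre to centre.
- green_cap: green end cap of the rail, 118 x 16 x 14 mm, fixed on the rail's top (its own top 26 mm above the table), 70 mm from the centre of the nearest bay; origin at the centre of its underside. It marks the starting end of the row and may be at either end (beyond bay_a or beyond bay_d); the other end has a grey cap of the same size. The rail is a fixed aluminium bar 412 x 118 mm, 12 mm high, lying crosswise in front of the robot.
- dropper_bottle: loose small brown dropper bottle with a black top, 33 mm wide, 102 mm tall, standing upright beside one end of the rail; origin at the centre of its underside. Not to be disturbed. (A spool of solder, 60 mm wide and 48 mm tall, stands beside the other end.)
Things that resemble listed ones, but are neither listed nor needed, are in the scene too. Several things have the shape of the red_block; the one meant has the colours described above.

How it is judged:
By the outcome, as a careful person would: the job done as asked, in the order asked, and still so for the second after the job is handed in, with the robot touching nothing.
It also fails if it takes over 96 s, if anything falls off the work surface, if the arm or the gripper's body presses on something with over 40 N, if the wrist force passes 120 N, or if a joint passes its speed limit or range.

## Working session

There is one attempt and no reset: what is moved stays moved. The work goes in short steps, Python scripts to look and compute and a shell command to move; the robot and the scene stay as the last step left them, time stands still between calls to the robot, and variables do not carry over. Pictures are saved under pics/ and viewed, at most 14 in all, crops included, and the job is handed in when it is done.

```bash
mkdir -p pics; ls; python3 - <<'E'
from workcell import r, viewer
import cv2, pickle
print(r.hold_point_z, r.observe())
d={}
for n in("top","side"):
    s=viewer.snapshot(n); d[n]=s
    cv2.imwrite(f"pics/{n}0.png",s["img"][:,:,::-1]); print(n,s["fx"],s["fy"],s["cx"],s["cy"],s["rvec"],s["tvec"])
pickle.dump(d,open("s0.pkl","wb"))
E
```

```text
pics
0.0187 {'clock': 0.0, 'joint_pos': array([ 1.11962835e+00,  3.53605765e-01,  1.63411126e+00, -3.95627038e-05,
        1.15519266e+00, -2.39013872e-03]), 'joint_velocities': array([-2.38865564e-04, -2.61113130e-04, -4.09183701e-04,  8.00448106e-04,
       -8.50538799e-05,  1.45799297e-03]), 'joint_efforts': array([ 3.01641863e-03, -5.93843758e+01, -3.34222591e+01,  6.99806423e-02,
        2.34411779e-02, -1.16782530e-04]), 'tool_pos': array([0.27094857, 0.56264579, 0.18799997]), 'orientation': array([ 2.22502797e-01,  9.74931829e-01, -6.45720071e-04, -1.30431298e-04]), 'force': array([-0.11424796,  0.62693365,  0.39274635]), 'torque': array([ 0.0504946 ,  0.00188318, -0.0094171 ]), 'finger_force': 0.0, 'gripper_width': 0.09199050783028126}
top 455.06036125593204 455.06036125593204 322.5282256822792 238.88167334982526 [ 2.11056507 -2.17363363  0.16148255] [0.01090561 0.58243427 0.84730036]
side 497.21461316621 497.21461316621 336.54170365256584 243.8771534770389 [ 1.56326355  1.92748951 -0.86007602] [ 0.12894115 -0.34334069  1.60736775]
```

View pics/top0.png

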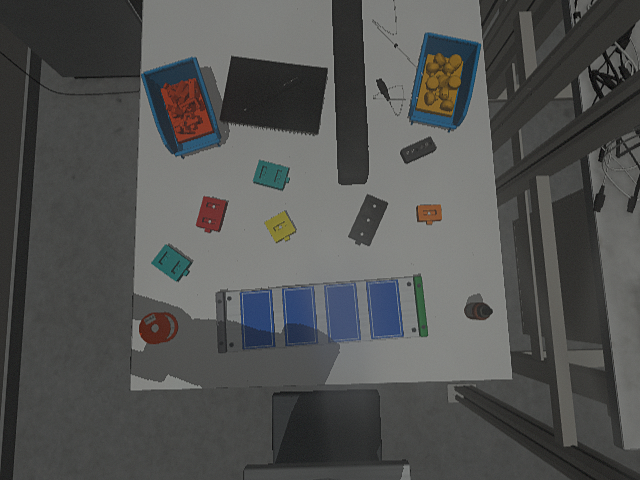

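View pics/side0.png

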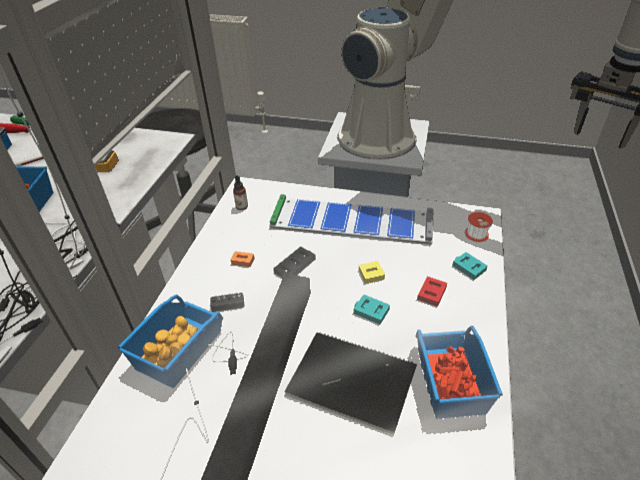

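The top view has +x up and +y to the left. The green cap is on the right at (421,305), so bay_d is the start: orange→d, yellow→c, red→b, black→a.

Possible mix-ups:
- **Red:** block at (211,214), versus the teal blocks of the same shape at (271,174) and (173,262), the red parts in the bin at (185,110) and the spool at (158,327).
- **Black:** block at (368,220), versus the small dark block at (418,150), the laptop at (275,95) and the mat strip at (350,90).
- **Orange:** block at (429,213), versus the yellow-orange parts in the bin at (440,80).
- **Yellow:** block at (281,226).

```bash
cat > h.py <<'E'
import numpy as np, cv2
def cast(s,uv,z):
    R=cv2.Rodrigues(np.array(s["rvec"],float))[0]; t=np.array(s["tvec"],float).ravel()
    uv=np.atleast_2d(uv).astype(float)
    d=np.c_[(uv[:,0]-s["cx"])/s["fx"],(uv[:,1]-s["cy"])/s["fy"],np.ones(len(uv))]@R
    c=-R.T@t
    return (c+d*((z-c[2])/d[:,2])[:,None])
def masks(img):
    h=cv2.cvtColor(img,cv2.COLOR_RGB2HSV); H,S,V=cv2.split(h)
    col=lambda a,b:((H>=a)&(H<=b)&(S>110)&(V>70))
    return dict(orange=col(8,17),yellow=col(20,33),red=col(0,5)|col(174,180),black=(V<85)&(S<90),blue=(H>105)&(H<130)&(S>110))
def rect(s,m,seed,z,R=45):
    m=m.copy().astype(np.uint8); w=np.zeros_like(m); cv2.circle(w,seed,R,1,-1); m&=w
    m=cv2.morphologyEx(m,cv2.MORPH_CLOSE,np.ones((5,5)))
    n,l,st,c=cv2.connectedComponentsWithStats(m)
    k=1+np.argmax(st[1:,4]); cs=max(cv2.findContours((l==k).astype(np.uint8),0,1)[0],key=len)[:,0]
    P=cast(s,cs,z)[:,:2]*1000
    (x,y),(a,b),th=cv2.minAreaRect(P.astype(np.float32))
    if a<b: a,b,th=b,a,th+90
    return x,y,a,b,(th+90)%180-90   # th = long-side angle from world x, deg
E
python3 - <<'E'
import pickle,cv2,numpy as np
from h import *
s=pickle.load(open("s0.pkl","rb"))["top"]; M=masks(s["img"])
for n,p,z,R in[("orange",(429,213),.016,25),("yellow",(281,226),.016,30),("red",(211,214),.016,35),("black",(368,220),.016,40),("black",(418,150),.016,30)]+[("blue",p,.015,45) for p in[(257,320),(300,317),(343,313),(386,310)]]:
    print(n,p,np.round(rect(s,M[n],p,z,R),1))
print(np.round(cast(s,[(477,311),(421,306),(158,327)],.02),3))
c=cv2.resize(s["img"][125:300,140:460],None,fx=2.5,fy=2.5); cv2.imwrite("pics/crop.png",c[:,:,::-1])
E
```

```text
orange (429, 213) [ 631.6 -225.5   46.9   37.4   88.3]
yellow (281, 226) [612.   78.3  55.1  47.2  28.7]
red (211, 214) [643.8 221.7  70.2  46.8 -14.4]
black (368, 220) [621.4 -98.1 104.2  47.6 -26. ]
black (418, 150) [ 768.3 -209.9   74.9   32.9  -67.2]
blue (257, 320) [431.7 127.8 111.2  63.6   3.1]
blue (300, 317) [435.7  43.9 110.8  63.2   2.9]
blue (343, 313) [ 442.4 -111.7  108.    38.1    2.7]
blue (386, 310) [ 443.8 -124.2  110.5   63.3    2.9]
[[ 0.434 -0.305  0.02 ]
 [ 0.447 -0.196  0.02 ]
 [ 0.421  0.321  0.02 ]]
```

View pics/crop.png

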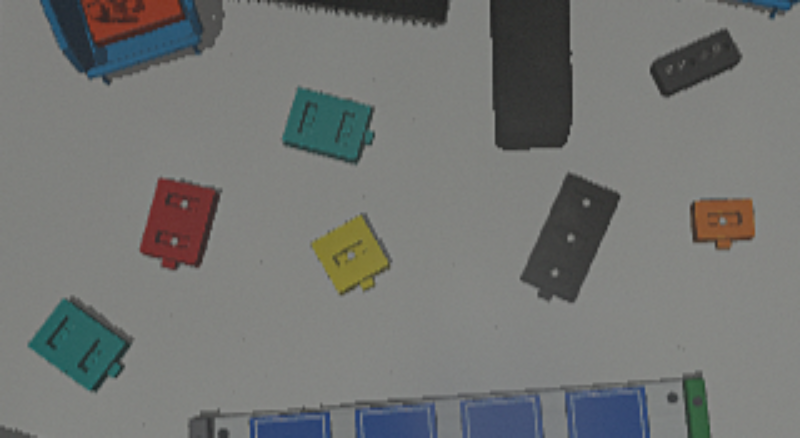

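The crop confirms the four targets. Their measured sizes match: red 70x47, yellow 55x47, black 104x48 and orange 37x47. The dark decoy is 75x33. All tabs point towards the robot.

Bay centres in mm are a(431.7,127.8), b(435.7,43.9), c(439.8,-40) and d(443.8,-124.2), with the rail yawed 2.9°.

```bash
cat > plan.py <<'E'
import sys,numpy as np
from scipy.spatial.transform import Rotation as Ro
from workcell import r
def go(x,y,z,phi=None):
    o=r.observe(); R=Ro.from_quat(o["orientation"]); p=o["tool_pos"]*1000
    ty=R.as_matrix()[:,1]; cur=np.degrees(np.arctan2(ty[1],ty[0]))
    dt=0 if phi is None else -((phi-cur+90)%180-90)
    R2=R*Ro.from_rotvec([0,0,np.radians(dt)])
    print("t",round(o["clock"],2),"pos",p.round(1),"phi",round(cur,1),"turn z rad",round(np.radians(dt),3),"then shift mm",R2.inv().apply(np.array([x,y,z])-p).round(1),
     "tilt",np.degrees(R.as_matrix()[:2,2]).round(2),"w",round(o["gripper_width"]*1000,1),"q",o["joint_pos"].round(2))
if __name__=="__main__": go(*map(float,sys.argv[1:]))
E
python3 plan.py 643.8 221.7 100 75.6
```

```text
t 0.1 pos [271.  562.7 188.1] phi 64.3 turn z rad -0.197 then shift mm [-446.  -237.5   88.2] tilt [-0.03 -0.06] w 92.0 q [ 1.12  0.35  1.63  0.    1.16 -0.  ]
```

```bash
python3 -m inch '[[100,0,0,10,0,0,-0.1],[100,0,0,10,0,0,-0.097],[100,-36,-19,5,0,0,0],[100,-36,-19,5,0,0,0],[100,-36,-19,5,0,0,0],[100,-36,-19,5,0,0,0],[100,-36,-19,5,0,0,0],[100,-36,-19,5,0,0,0]]'
python3 -m inch '[[100,-36,-19,5,0,0,0],[100,-36,-19,5,0,0,0],[100,-36,-19,5,0,0,0],[100,-36,-19,5,0,0,0],[100,-36,-19,5,0,0,0],[100,-36,-19,5,0,0,0],[100,-14,-9,0,0,0,0],[100,0,0,0,0,0,0]]'
python3 plan.py 643.8 221.7 60 75.6
python3 - <<'E'
from workcell import viewer
import cv2
s=viewer.snapshot("wrist"); cv2.imwrite("pics/w1.png",s["img"][:,:,::-1])
E
```

```text
clock: 0.9
tool_pos: [0.4528, 0.3975, 0.1382]
orientation: [0.125, 0.992, -0.0, -0.0]
force: [-0.3, -0.1, 0.5]
gripper_width: 0.0919
finger_force: 0.0
clock: 1.7
tool_pos: [0.645, 0.2207, 0.1081]
orientation: [0.127, 0.992, -0.0, -0.0]
force: [0.1, 1.0, 0.4]
gripper_width: 0.0918
finger_force: 0.0
t 1.7 pos [645.  220.7 108.1] phi 75.4 turn z rad -0.003 then shift mm [ 1.4  0.7 48.1] tilt [-0.03 -0.02] w 91.8 q [ 0.33  0.52  1.57 -0.    1.06 -0.99]
```

View pics/w1.png

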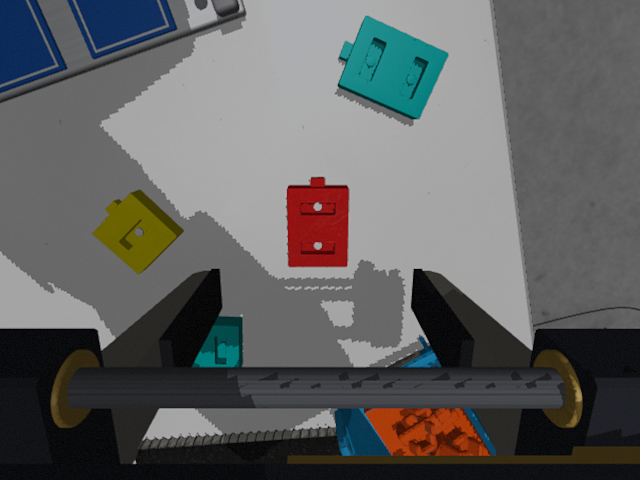

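The wrist view shows the red block centred between the fingers at about (318,222) and square to the jaws. I'll refine its position from this view.

```bash
cat > wm.py <<'E'
import sys,numpy as np
from workcell import viewer
from h import *
n,u,v,R,z=sys.argv[1],*map(int,sys.argv[2:5]),float(sys.argv[5])
s=viewer.snapshot("wrist"); print(n,np.round(rect(s,masks(s["img"])[n],(u,v),z,R),1))
E
python3 wm.py red 318 225 70 .016; python3 wm.py yellow 138 232 60 .016
```

```text
red [641.3 222.5  70.9  47.2 -14.5]
yellow [611.6  80.3  52.5  49.1  28.9]
```

```bash
python3 -m inch '[[92,2.5,0.5,30,0,0,0],[92,0,0,30,0,0,0],[92,0,0,25,0,0,0],[92,0,0,14,0,0,0],[92,0,0,5,0,0,0],[92,0,0,0,0,0,0]]'
python3 plan.py 642.5 222 3.5 75.5
```

```text
clock: 2.45
tool_pos: [0.6414, 0.2242, 0.0048]
orientation: [0.125, 0.992, -0.0, -0.0]
force: [0.5, 0.5, -0.0]
gripper_width: 0.0843
finger_force: 0.0
t 2.45 pos [641.4 224.2   4.8] phi 75.6 turn z rad 0.002 then shift mm [-1.6 -1.9  1.3] tilt [-0.02 -0.  ] w 84.3 q [ 0.33  0.64  1.63  0.    0.88 -0.99]
```

```bash
python3 -m inch '[[92,-1,-2,1,0,0,0],[40,0,0,0,0,0,0],[20,0,0,0,0,0,0],[20,0,0,0,0,0,0],[20,0,0,0,0,0,0]]'
python3 -m inch '[[20,0,0,0,0,0,0],[20,0,0,-15,0,0,0],[20,0,0,-30,0,0,-0.1],[20,0,0,-25,0,0,-0.1],[20,0,0,-10,0,0,-0.1],[20,0,0,0,0,0,0]]'
python3 plan.py 435.7 43.9 80 92.9
```

```text
clock: 2.95
tool_pos: [0.6424, 0.2214, 0.004]
orientation: [0.126, 0.992, 0.0, 0.0]
force: [-0.9, -0.0, -0.4]
gripper_width: 0.0548
finger_force: 0.0
clock: 3.55
tool_pos: [0.6438, 0.2219, 0.0868]
orientation: [-0.025, 1.0, 0.001, 0.002]
force: [0.1, -0.0, 0.1]
gripper_width: 0.0181
finger_force: 0.0
t 3.55 pos [643.8 221.9  86.8] phi 92.8 turn z rad -0.001 then shift mm [ 216.9 -167.3    5.7] tilt [0.23 0.08] w 18.1 q [ 0.33  0.54  1.59 -0.    1.01 -1.29]
```

The fingers close at about 75 mm/s, so I lifted before they gripped. I'll reopen and look again.

```bash
python3 -m inch '[[92,0,0,-10,0,0,0.1],[92,0,0,-10,0,0,0.1],[92,0,0,0,0,0,0.1],[92,0,0,0,0,0,0]]'; python3 wm.py red 318 225 70 .016;python3 plan.py 642.5 222 3.5 75.5
python3 -m inch '[[92,0,0,0,0,0,0],[92,0,0,0,0,0,0],[92,0,0,0,0,0,0],[92,0,0,0,0,0,0],[92,0,0,0,0,0,0]]'
```

```text
clock: 3.95
tool_pos: [0.642, 0.2213, 0.1036]
orientation: [0.128, 0.992, -0.0, -0.0]
force: [0.7, 0.8, 0.1]
gripper_width: 0.0483
finger_force: 0.0
red [641.4 222.5  70.9  47.2 -14.7]
t 4.0 pos [641.8 221.3 103.3] phi 75.6 turn z rad 0.001 then shift mm [-0.5  0.9 99.8] tilt [-0.04 -0.01] w 52.6 q [ 0.33  0.52  1.58  0.    1.05 -0.99]
clock: 4.5
tool_pos: [0.6422, 0.2214, 0.1036]
orientation: [0.125, 0.992, -0.0, -0.0]
force: [0.3, 0.1, -0.2]
gripper_width: 0.0846
finger_force: 0.0
```

```bash
python3 -m inch '[[75,0,1,30,0,0,0],[75,0,0,30,0,0,0],[75,0,0,25,0,0,0],[75,0,0,10,0,0,0],[75,0,0,4.5,0,0,0],[20,0,0,0,0,0,0],[20,0,0,0,0,0,0],[20,0,0,0,0,0,0]]'
python3 -m inch '[[20,0,0,0,0,0,0],[20,0,0,0,0,0,0],[20,0,0,0,0,0,0]]'
```

```text
clock: 5.3
tool_pos: [0.6434, 0.2226, 0.0055]
orientation: [0.126, 0.992, 0.0, 0.001]
force: [-1.1, -0.1, -0.1]
gripper_width: 0.0474
finger_force: 0.0
clock: 5.6
tool_pos: [0.6426, 0.2224, 0.0045]
orientation: [0.126, 0.992, 0.0, 0.0]
force: [-0.3, 0.3, -0.4]
gripper_width: 0.0229
finger_force: 0.0
```

```bash
python3 - <<'E'
from workcell import viewer
import cv2,numpy as np
s=viewer.snapshot("wrist");t=viewer.snapshot("side"); 
c=cv2.resize(t["img"][200:360,340:553],(640,480))
cv2.imwrite("pics/w2.png",cv2.resize(np.hstack([s["img"],c]),(800,300))[:,:,::-1])
E
```

```text
(no output)
```

View pics/w2.png

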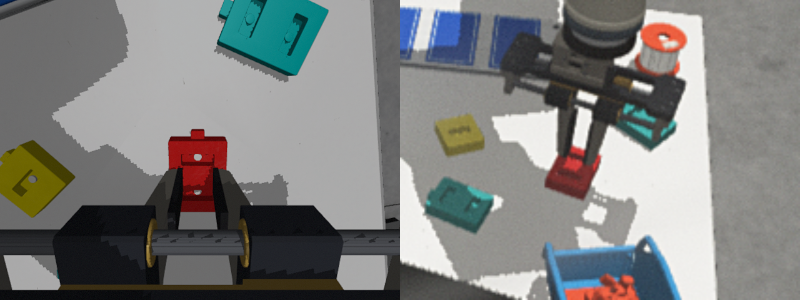

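The fingers closed above the block without touching it (no force), so the tips sit higher than the TCP figure suggests. I'll check the real tip height with the depth map.

```bash
python3 - <<'E'
from workcell import viewer
from h import *
for n in("side","wrist"):
    s=viewer.snapshot(n); Z=s["z_map"].astype(float); v,u=np.mgrid[:480,:640]
    R=cv2.Rodrigues(np.array(s["rvec"],float))[0]; t=np.array(s["tvec"],float).ravel()
    P=(np.dstack([(u-s["cx"])/s["fx"]*Z,(v-s["cy"])/s["fy"]*Z,Z])-t)@R*1000
    hsv=cv2.cvtColor(s["img"],cv2.COLOR_RGB2HSV)
    near=(Z>0)&(np.hypot(P[...,0]-642,P[...,1]-222)<50)
    dark=near&(hsv[...,1]<110); red=near&masks(s["img"])["red"]
    print(n,"red z pct",np.percentile(P[red][:,2],[5,50,95]).round(1) if red.any() else None)
    Q=P[dark&(P[...,2]>8)]
    a=np.argsort(Q[:,2]); print(np.histogram(Q[:,2],bins=range(8,70,4)))
    print(Q[a[:200:20]].round(0))
E
```

```text
side red z pct [ 6.5 16.9 19.9]
(array([ 6,  3, 17,  1,  0,  2, 11, 17, 21, 17, 21, 22, 17, 25, 13]), array([ 8, 12, 16, 20, 24, 28, 32, 36, 40, 44, 48, 52, 56, 60, 64, 68]))
[[670. 190.   8.]
 [636. 199.  19.]
 [645. 207.  36.]
 [639. 212.  40.]
 [653. 234.  45.]
 [644. 201.  50.]
 [655. 237.  53.]
 [655. 241.  57.]
 [641. 212.  62.]
 [656. 242.  64.]]
wrist red z pct [ 7.3 17.4 18.7]
(array([204,   1, 103,   0,   0,  19, 121, 165, 201, 210, 244, 264, 311,
       327, 369]), array([ 8, 12, 16, 20, 24, 28, 32, 36, 40, 44, 48, 52, 56, 60, 64, 68]))
[[660. 214.   8.]
 [630. 228.   9.]
 [631. 223.   9.]
 [631. 223.  10.]
 [630. 226.  10.]
 [631. 224.  10.]
 [630. 229.  10.]
 [662. 217.  10.]
 [629. 223.  11.]
 [629. 228.  11.]]
```

The tips are near z≈32 while the TCP reads 4.5. I'll check how tip height varies with opening.

```bash
cat > tip.py <<'E'
from workcell import viewer,r
from h import *
o=r.observe(); p=o["tool_pos"]*1000
for n in("side","wrist"):
    s=viewer.snapshot(n); Z=s["z_map"].astype(float); v,u=np.mgrid[:480,:640]
    R=cv2.Rodrigues(np.array(s["rvec"],float))[0]; t=np.array(s["tvec"],float).ravel()
    P=(np.dstack([(u-s["cx"])/s["fx"]*Z,(v-s["cy"])/s["fy"]*Z,Z])-t)@R*1000
    d=(Z>0)&(np.hypot(P[...,0]-p[0],P[...,1]-p[1])<70)&(cv2.cvtColor(s["img"],cv2.COLOR_RGB2HSV)[...,1]<110)&(P[...,2]>22)
    Q=P[d]; print(n,"w",o["gripper_width"].round(4),"tcp",p[2].round(1),"tip z",np.sort(Q[:,2])[[2,5,15]].round(1), Q[np.argsort(Q[:,2])[2]].round())
E
python3 -m inch '[[65,0,0,0,0,0,0],[65,0,0,0,0,0,0],[65,0,0,0,0,0,0],[65,0,0,0,0,0,0],[65,0,0,0,0,0,0],[65,0,0,0,0,0,0]]'; python3 tip.py
python3 -m inch '[[90,0,0,0,0,0,0],[90,0,0,0,0,0,0],[90,0,0,0,0,0,0],[90,0,0,0,0,0,0],[90,0,0,0,0,0,0]]'; python3 tip.py
```

```text
clock: 6.4
tool_pos: [0.6425, 0.2223, 0.0042]
orientation: [0.126, 0.992, -0.0, -0.0]
force: [0.5, -0.1, -0.3]
gripper_width: 0.0596
finger_force: 0.0
clock: 6.95
tool_pos: [0.6425, 0.2224, 0.0042]
orientation: [0.126, 0.992, 0.0, 0.0]
force: [-1.1, -0.9, -0.1]
gripper_width: 0.0829
finger_force: 0.0Traceback (most recent call last):
  File "tip.py", line 9, in <module>
    Q=P[d]; print(n,"w",o["gripper_width"].round(4),"tcp",p[2].round(1),"tip z",np.sort(Q[:,2])[[2,5,15]].round(1), Q[np.argsort(Q[:,2])[2]].round())
                        ^^^^^^^^^^^^^^^^^^^^^^^^
AttributeError: 'float' object has no attribute 'round'
Traceback (most recent call last):
  File "tip.py", line 9, in <module>
    Q=P[d]; print(n,"w",o["gripper_width"].round(4),"tcp",p[2].round(1),"tip z",np.sort(Q[:,2])[[2,5,15]].round(1), Q[np.argsort(Q[:,2])[2]].round())
                        ^^^^^^^^^^^^^^^^^^^^^^^^
AttributeError: 'float' object has no attribute 'round'
```

```bash
sed -i 's/o\["gripper_width"\].round(4)/round(o["gripper_width"],4)/' tip.py; python3 tip.py
python3 -m inch '[[60,0,0,0,0,0,0],[60,0,0,0,0,0,0],[60,0,0,0,0,0,0],[60,0,0,0,0,0,0]]'; python3 tip.py
```

```text
side w 0.0827 tcp 4.2 tip z [30.9 32.2 34.9] [661. 262.  31.]
wrist w 0.0827 tcp 4.2 tip z [30.7 31.1 31.5] [628. 183.  31.]
clock: 7.5
tool_pos: [0.6425, 0.2224, 0.0042]
orientation: [0.126, 0.992, 0.0, 0.0]
force: [-0.1, -0.3, -0.5]
gripper_width: 0.0553
finger_force: 0.0
side w 0.0553 tcp 4.2 tip z [31.2 32.6 34.8] [641. 187.  31.]
wrist w 0.0553 tcp 4.2 tip z [30.5 31.1 31.5] [640. 255.  31.]
```

The tips are consistently 26.5 mm above the reported TCP, while x and y agree. So I need to go about 26 mm deeper, watching the force.

```bash
python3 -m inch '[[80,0,0,0,0,0,0],[80,0,0,0,0,0,0],[80,0,0,0,0,0,0],[80,0,0,8,0,0,0],[80,0,0,8,0,0,0],[80,0,0,6,0,0,0],[80,0,0,3,0,0,0],[80,0,0,0,0,0,0]]'; python3 -m inch '[[20,0,0,0,0,0,0],[20,0,0,0,0,0,0],[20,0,0,0,0,0,0],[20,0,0,0,0,0,0],[20,0,0,0,0,0,0],[20,0,0,0,0,0,0]]'
```

```text
clock: 8.4
tool_pos: [0.6419, 0.2222, -0.0217]
orientation: [0.126, 0.992, -0.0, -0.001]
force: [0.0, 0.0, -0.1]
gripper_width: 0.0736
finger_force: 0.0
clock: 9.0
tool_pos: [0.6427, 0.2224, -0.0205]
orientation: [0.126, 0.992, 0.0, 0.0]
force: [-0.4, 0.4, 3.0]
gripper_width: 0.0474
finger_force: 30.0
```

```bash
python3 -m inch '[[20,0,0,-15,0,0,0],[20,0,0,-25,0,0,-0.1],[20,0,0,-20,0,0,-0.1],[20,0,0,-10,0,0,-0.1],[20,0,0,0,0,0,0]]'
python3 plan.py 435.7 43.9 40 92.9; python3 wm.py red 318 280 70 .080
```

```text
clock: 9.5
tool_pos: [0.6439, 0.2228, 0.052]
orientation: [-0.025, 1.0, 0.001, 0.002]
force: [-0.1, -0.7, -0.4]
gripper_width: 0.0477
finger_force: 30.0
t 9.5 pos [643.9 222.8  52. ] phi 92.8 turn z rad -0.001 then shift mm [ 217.1 -168.2   11.1] tilt [0.2  0.07] w 47.7 q [ 0.33  0.58  1.61 -0.    0.95 -1.29]
red [641.6 222.9  68.7  50.5   2.8]
```

```bash
python3 -m inch '[[20,31,-24,1,0,0,0],[20,31,-24,1,0,0,0],[20,31,-24,1,0,0,0],[20,31,-24,1,0,0,0],[20,31,-24,1,0,0,0],[20,31,-24,1,0,0,0],[20,31,-24,1,0,0,0],[20,0,0,0,0,0,0]]'
python3 plan.py 436 43.9 -6 92.9; python3 wm.py red 318 280 80 .080
```

```text
clock: 10.35
tool_pos: [0.4281, 0.042, 0.0411]
orientation: [-0.022, 1.0, -0.0, -0.003]
force: [-0.0, 0.5, -0.5]
gripper_width: 0.0476
finger_force: 30.0
t 10.35 pos [428.1  42.   41.1] phi 92.5 turn z rad -0.007 then shift mm [-8.3  1.6 47.1] tilt [-0.35 -0.05] w 47.6 q [ 0.09  0.28  2.16 -0.    0.71 -1.52]
red [424.   42.   69.3  47.4   2.5]
```

```bash
python3 -m inch '[[20,0,0,10,0,0,0],[20,0,0,0,0,0,0]]'
python3 plan.py 436.5 43.9 -5.5 92.9; python3 wm.py red 318 280 80 .069
```

```text
clock: 10.6
tool_pos: [0.4343, 0.0445, 0.0311]
orientation: [-0.024, 1.0, 0.0, -0.0]
force: [-0.2, 0.2, 0.2]
gripper_width: 0.0477
finger_force: 30.0
t 10.6 pos [434.3  44.5  31.1] phi 92.7 turn z rad -0.003 then shift mm [-2.2 -0.8 36.6] tilt [-0.03  0.  ] w 47.7 q [ 0.1   0.3   2.15  0.    0.69 -1.52]
red [430.5  44.6  70.   47.7   2.7]
```

```bash
python3 -m inch '[[20,-3.5,-0.8,15,0,0,0],[20,0,0,12,0,0,0],[20,0,0,6,0,0,0],[20,0,0,3,0,0,0],[20,0,0,0,0,0,0]]'; python3 - <<'E'
from workcell import viewer
from h import *
s=viewer.snapshot("wrist"); M=masks(s["img"]); print("red",np.round(rect(s,M["red"],(318,280),.031,90),1))
cv2.imwrite("pics/w3.png",s["img"][:,:,::-1])
E
```

```text
clock: 11.15
tool_pos: [0.437, 0.0435, -0.0042]
orientation: [-0.024, 1.0, -0.0, -0.001]
force: [-0.3, -0.1, -0.1]
gripper_width: 0.0472
finger_force: 30.0
red [436.1  43.7  74.4  48.5   2.7]
```

View pics/w3.png

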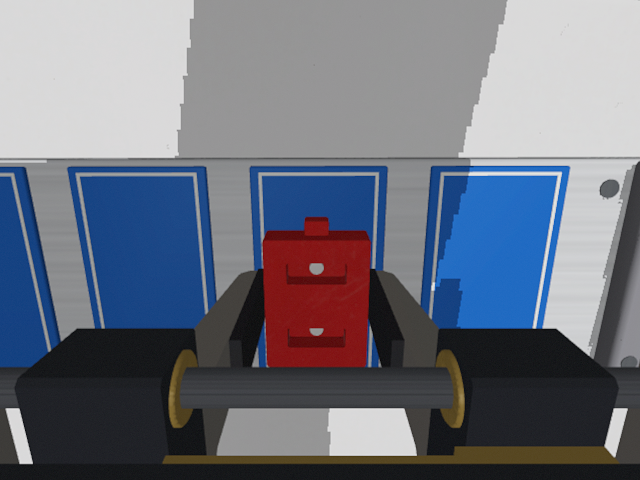

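The red block is over bay b at (317,300), square and held. I'll lower it the last 2 mm and release.

```bash
python3 -m inch '[[20,0,0,1,0,0,0],[20,0,0,1,0,0,0],[66,0,0,0,0,0,0],[66,0,0,0,0,0,0],[66,0,0,0,0,0,0],[66,0,0,-12,0,0,0],[66,0,0,-25,0,0,0],[66,0,0,-25,0,0,0]]'
python3 - <<'E'
from workcell import viewer
from h import *
import plan
s=viewer.snapshot("wrist"); M=masks(s["img"]); print("red",np.round(rect(s,M["red"],(318,260),.031,90),1))
plan.go(612,79.3,40,118.8)
E
```

```text
clock: 12.0
tool_pos: [0.4369, 0.0434, 0.0574]
orientation: [-0.024, 1.0, -0.0, -0.0]
force: [-0.1, 0.7, -0.3]
gripper_width: 0.0604
finger_force: 0.0
red [436.4  43.6  72.   47.3   2.7]
t 12.05 pos [439.4  43.7  60.8] phi 92.8 turn z rad -0.454 then shift mm [-168.4  -51.9   21.5] tilt [0.23 0.02] w 60.6 q [ 0.1   0.25  2.13  0.    0.76 -1.52]
```

```bash
python3 -m inch '[[90,0,0,0,0,0,-0.114],[90,0,0,0,0,0,-0.114],[90,0,0,0,0,0,-0.113],[90,0,0,0,0,0,-0.113],[90,-42,-13,0,0,0,0],[90,-42,-13,0,0,0,0],[90,-42,-13,10,0,0,0],[90,-42,-13,10,0,0,0]]'
python3 -m inch '[[90,0,0,0,0,0,0],[90,0,0,0,0,0,0]]'
python3 wm.py yellow 318 250 80 .016;python3 plan.py 611.8 79.3 -22 118.8
```

```text
clock: 12.85
tool_pos: [0.6117, 0.0792, 0.0369]
orientation: [-0.248, 0.969, -0.0, 0.001]
force: [0.5, -0.2, -0.0]
gripper_width: 0.0827
finger_force: 0.0
clock: 13.05
tool_pos: [0.6093, 0.0788, 0.0358]
orientation: [-0.249, 0.969, 0.0, -0.001]
force: [-0.2, -1.3, 1.0]
gripper_width: 0.0828
finger_force: 0.0
yellow [610.1  79.   56.5  47.5  28.7]
t 13.1 pos [608.5  78.6  36.1] phi 118.8 turn z rad -0.0 then shift mm [-3.3 -1.  58.1] tilt [-0.09 -0.01] w 82.8 q [ 0.13  0.51  1.77 -0.    0.86 -1.95]
```

```bash
python3 -m inch '[[80,-2.5,-0.5,20,0,0,0],[80,0,0,20,0,0,0],[80,0,0,13,0,0,0],[80,0,0,4.5,0,0,0],[20,0,0,0,0,0,0],[20,0,0,0,0,0,0],[20,0,0,0,0,0,0],[20,0,0,0,0,0,0]]';python3 -m inch '[[20,0,0,0,0,0,0],[20,0,0,0,0,0,0]]'
```

```text
clock: 13.9
tool_pos: [0.6126, 0.0796, -0.0205]
orientation: [-0.248, 0.969, -0.0, 0.001]
force: [-0.4, -0.3, 2.7]
gripper_width: 0.0476
finger_force: 30.0
clock: 14.1
tool_pos: [0.6127, 0.0796, -0.0205]
orientation: [-0.249, 0.969, -0.0, 0.001]
force: [-0.4, -0.7, 6.1]
gripper_width: 0.0477
finger_force: 30.0
```

```bash
python3 -m inch '[[20,0,0,-10,0,0,0],[20,0,0,-20,0,0,0.114],[20,0,0,-20,0,0,0.113],[20,0,0,-10,0,0,0.113],[20,0,0,-8,0,0,0.113],[20,0,0,0,0,0,0]]'
python3 plan.py 441 -40 40 92.9
```

```text
clock: 14.7
tool_pos: [0.6131, 0.0797, 0.0484]
orientation: [-0.024, 1.0, 0.0, 0.001]
force: [-0.4, 0.2, -0.3]
gripper_width: 0.0477
finger_force: 30.0
t 14.7 pos [613.1  79.7  48.4] phi 92.7 turn z rad -0.003 then shift mm [ 177.9 -110.8    8. ] tilt [0.14 0.02] w 47.7 q [ 0.13  0.5   1.76  0.    0.88 -1.49]
```

```bash
python3 -m inch '[[20,36,-22,0,0,0,0],[20,36,-22,0,0,0,0],[20,36,-22,4,0,0,0],[20,36,-22,4,0,0,0],[20,34,-23,10,0,0,0],[20,0,0,10,0,0,0],[20,0,0,0,0,0,0],[20,0,0,0,0,0,0]]'
python3 plan.py 441 -40 -5 92.9;python3 wm.py yellow 318 270 90 .056
```

```text
clock: 15.5
tool_pos: [0.4409, -0.04, 0.0189]
orientation: [-0.025, 1.0, -0.0, 0.0]
force: [0.7, -0.9, -0.6]
gripper_width: 0.0477
finger_force: 30.0
t 15.5 pos [440.9 -40.   18.9] phi 92.9 turn z rad 0.0 then shift mm [-0.1 -0.1 23.9] tilt [ 0.05 -0.  ] w 47.7 q [-0.09  0.33  2.15  0.    0.66 -1.72]
yellow [437.5 -39.9  58.1  48.    2.9]
```

```bash
python3 -m inch '[[20,-0.5,0,12,0,0,0],[20,0,0,8,0,0,0],[20,0,0,3,0,0,0],[20,0,0,1.5,0,0,0],[66,0,0,0,0,0,0],[66,0,0,0,0,0,0],[66,0,0,0,0,0,0],[66,0,0,-12,0,0,0]]'
python3 -m inch '[[66,0,0,-25,0,0,0],[75,0,0,-30,0,0,0],[75,0,0,0,0,0,0]]'
python3 wm.py yellow 318 260 90 .031; python3 plan.py 621 -98 40 64
```

```text
clock: 16.35
tool_pos: [0.4391, -0.0399, 0.0055]
orientation: [-0.025, 1.0, 0.0, -0.001]
force: [1.2, -0.2, 0.0]
gripper_width: 0.061
finger_force: 0.0
clock: 16.65
tool_pos: [0.4429, -0.0403, 0.0648]
orientation: [-0.025, 1.0, -0.0, 0.003]
force: [0.2, -0.6, 0.3]
gripper_width: 0.069
finger_force: 0.0
yellow [437.  -39.6  56.1  47.4   2.8]
t 16.7 pos [441.9 -40.2  63.3] phi 92.8 turn z rad 0.503 then shift mm [-186.2   26.5   24. ] tilt [ 0.24 -0.02] w 69.1 q [-0.09  0.25  2.12 -0.    0.76 -1.71]
```

```bash
python3 -m inch '[[90,0,0,0,0,0,0.126],[90,0,0,0,0,0,0.126],[90,0,0,0,0,0,0.126],[90,0,0,0,0,0,0.125],[90,-46,7,0,0,0,0],[90,-46,7,0,0,0,0],[90,-47,6,5,0,0,0],[90,-47,6,5,0,0,0]]'
python3 -m inch '[[90,0,0,0,0,0,0],[90,0,0,0,0,0,0]]'
python3 - <<'E'
from workcell import viewer
import cv2
from h import *
import plan
t=viewer.snapshot("top"); M=masks(t["img"])
for n,p in[("red",(300,317)),("yellow",(343,313))]: print(n,np.round(rect(t,M[n],p,.031,35),1))
s=viewer.snapshot("wrist"); m=masks(s["img"])["black"]
for v in(90,70): print(np.round(rect(s,m&(np.arange(480)[:,None]<300),(318,210),.016,110),1))
cv2.imwrite("pics/w4.png",s["img"][:,:,::-1]); plan.go(621,-98,-20,64)
E
```

```text
clock: 17.5
tool_pos: [0.62, -0.0988, 0.0502]
orientation: [0.225, 0.974, -0.0, -0.0]
force: [0.8, -0.3, -0.2]
gripper_width: 0.0827
finger_force: 0.0
clock: 17.7
tool_pos: [0.6181, -0.0983, 0.0496]
orientation: [0.225, 0.974, -0.0, -0.001]
force: [-0.1, 0.5, 0.5]
gripper_width: 0.0826
finger_force: 0.0
red [439.7  46.5  69.7  42.5   8.6]
yellow [428.1 -18.1   1.9   0.   -1.8]
[610.8 -92.9  82.6  47.3 -26.1]
[610.8 -92.9  82.6  47.3 -26.1]
t 17.8 pos [617.  -97.8  50.3] phi 64.0 turn z rad 0.0 then shift mm [-3.9  1.7 70.3] tilt [-0.14  0.02] w 83.0 q [-0.16  0.51  1.74  0.    0.9  -1.28]
```

View pics/w4.png

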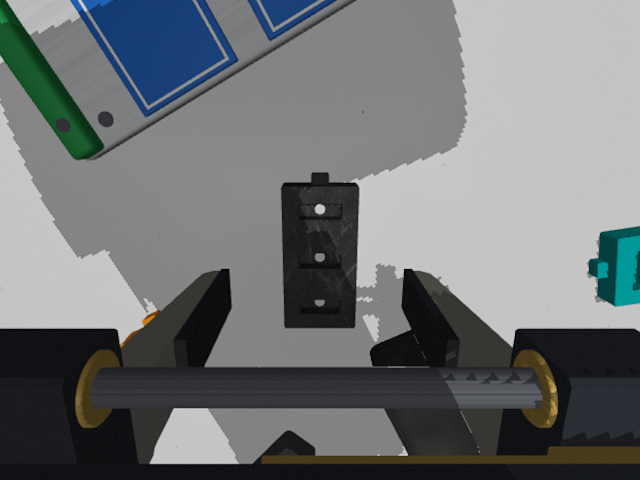

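The black block is centred at about (320,250), rows 173–328, square between the fingers. The arm blocks the top view for now.

```bash
python3 - <<'E'
from workcell import viewer
from h import *
import plan
s=viewer.snapshot("wrist"); P=cast(s,[(320,173),(320,327),(283,260),(357,260)],.016)*1000; print(P.round(1),P[:2].mean(0))
plan.go(620.5,-97.8,-20,64)
E
```

```text
[[ 573.6  -74.5   16. ]
 [ 666.6 -119.5   16. ]
 [ 613.2 -120.    16. ]
 [ 634.   -77.3   16. ]] [620.08366916 -96.99552987  16.        ]
t 17.85 pos [617.1 -97.8  50.7] phi 64.0 turn z rad 0.0 then shift mm [-3.2  1.5 70.7] tilt [-0.11  0.02] w 82.8 q [-0.16  0.51  1.74  0.    0.9  -1.28]
```

```bash
python3 -m inch '[[80,-2.5,1.5,22,0,0,0],[80,0,0,24,0,0,0],[80,0,0,17,0,0,0],[80,0,0,7,0,0,0],[20,0,0,0,0,0,0],[20,0,0,0,0,0,0],[20,0,0,0,0,0,0],[20,0,0,0,0,0,0]]';python3 -m inch '[[20,0,0,0,0,0,0],[20,0,0,0,0,0,0]]'
python3 -m inch '[[20,0,0,-10,0,0,0],[20,0,0,-20,0,0,-0.126],[20,0,0,-20,0,0,-0.126],[20,0,0,-15,0,0,-0.126],[20,0,0,-10,0,0,-0.126],[20,0,0,0,0,0,0]]'
python3 plan.py 433 127.8 45 92.9
```

```text
clock: 18.65
tool_pos: [0.6225, -0.0981, -0.0178]
orientation: [0.225, 0.974, 0.0, 0.001]
force: [0.3, -0.3, 3.0]
gripper_width: 0.0471
finger_force: 30.0
clock: 18.85
tool_pos: [0.6225, -0.0981, -0.0178]
orientation: [0.225, 0.974, 0.0, 0.001]
force: [-0.9, 0.3, 7.1]
gripper_width: 0.0474
finger_force: 30.0
clock: 19.45
tool_pos: [0.6229, -0.0982, 0.0583]
orientation: [-0.026, 1.0, -0.0, 0.001]
force: [-1.2, 0.3, -0.4]
gripper_width: 0.0479
finger_force: 30.0
t 19.45 pos [622.9 -98.2  58.3] phi 93.0 turn z rad 0.001 then shift mm [178.3 235.3  12.6] tilt [ 0.17 -0.03] w 47.9 q [-0.16  0.5   1.72 -0.    0.91 -1.78]
```

```bash
python3 -m inch '[[20,25,33,0,0,0,0],[20,25,33,0,0,0,0],[20,25,34,0,0,0,0],[20,25,34,0,0,0,0],[20,25,34,0,0,0,0],[20,26,34,0,0,0,0],[20,26,33,12,0,0,0],[20,0,0,12,0,0,0]]'
python3 -m inch '[[20,0,0,10,0,0,0],[20,0,0,0,0,0,0]]'
python3 plan.py 433.7 127.8 -2.5 92.9
```

```text
clock: 20.25
tool_pos: [0.4295, 0.13, 0.0317]
orientation: [-0.025, 1.0, 0.0, -0.001]
force: [-0.6, -1.0, 0.2]
gripper_width: 0.0475
finger_force: 30.0
clock: 20.45
tool_pos: [0.433, 0.1272, 0.021]
orientation: [-0.024, 1.0, -0.0, -0.001]
force: [-0.4, 0.4, -0.2]
gripper_width: 0.0477
finger_force: 30.0
t 20.45 pos [433.  127.2  21. ] phi 92.8 turn z rad -0.002 then shift mm [-0.8  0.6 23.5] tilt [-0.09 -0.04] w 47.7 q [ 0.28  0.34  2.13 -0.    0.67 -1.34]
```

```bash
python3 -m inch '[[20,-1,0.6,12,0,0,0],[20,0,0,7,0,0,0],[20,0,0,3,0,0,0],[20,0,0,1.5,0,0,0],[66,0,0,0,0,0,0],[66,0,0,0,0,0,0],[66,0,0,0,0,0,0],[66,0,0,-12,0,0,0]]'
python3 -m inch '[[66,0,0,-25,0,0,0],[75,0,0,-30,0,0,0],[75,0,0,0,0,0,0]]'
python3 plan.py 630.5 -225.5 60 88.3
```

```text
clock: 21.25
tool_pos: [0.4333, 0.1282, 0.0104]
orientation: [-0.025, 1.0, -0.0, -0.001]
force: [0.7, -0.3, -0.4]
gripper_width: 0.0606
finger_force: 0.0
clock: 21.55
tool_pos: [0.4367, 0.1293, 0.0696]
orientation: [-0.025, 1.0, 0.001, 0.003]
force: [0.2, 0.6, -0.1]
gripper_width: 0.0686
finger_force: 0.0
t 21.55 pos [436.7 129.3  69.6] phi 92.9 turn z rad 0.08 then shift mm [-204.1 -348.9   10.1] tilt [0.35 0.1 ] w 68.6 q [ 0.28  0.25  2.1  -0.    0.79 -1.34]
```

```bash
python3 -m inch '[[90,0,0,0,0,0,0.08],[90,-20.4,-35,0,0,0,0],[90,-20.4,-35,0,0,0,0],[90,-20.4,-35,0,0,0,0],[90,-20.4,-35,0,0,0,0],[90,-20.4,-35,0,0,0,0],[90,-20.4,-35,0,0,0,0],[90,-20.4,-35,0,0,0,0]]'
python3 -m inch '[[90,-20.4,-35,0,0,0,0],[90,-20.4,-35,5,0,0,0],[90,-20.4,-35,5,0,0,0],[90,0,0,0,0,0,0],[90,0,0,0,0,0,0]]'
python3 - <<'E'
from workcell import viewer
from h import *
import plan
t=viewer.snapshot("top"); M=masks(t["img"])
for n,p in[("red",(300,317)),("yellow",(343,313)),("black",(257,320))]: print(n,np.round(rect(t,M[n],p,.031,35 if n!="black" else 30),1))
s=viewer.snapshot("wrist"); print("orange",np.round(rect(s,masks(s["img"])["orange"],(318,230),.016,80),1))
cv2.imwrite("pics/t5.png",cv2.resize(t["img"][260:370,200:460],None,fx=3,fy=3)[:,:,::-1])
plan.go(630.5,-225.5,-19,88.3)
E
```

```text
clock: 22.35
tool_pos: [0.57, -0.1223, 0.0658]
orientation: [0.015, 1.0, 0.0, -0.0]
force: [0.0, 0.8, -0.2]
gripper_width: 0.0825
finger_force: 0.0
clock: 22.85
tool_pos: [0.627, -0.2277, 0.0551]
orientation: [0.016, 1.0, 0.0, -0.001]
force: [-0.4, 0.6, -0.7]
gripper_width: 0.0828
finger_force: 0.0
red [439.2  42.9  69.5  46.8   2.6]
yellow [422.  -64.4   0.    0.    0. ]
black [435.6 124.1 103.3  63.7  -0.8]
orange [ 629.1 -224.3   47.4   41.5  -89.3]
t 22.95 pos [ 626.7 -226.3   55.5] phi 88.3 turn z rad 0.0 then shift mm [-3.9  0.9 74.5] tilt [-0.07  0.04] w 82.7 q [-0.35  0.56  1.64  0.    0.95 -1.89]
```

View pics/t5.png

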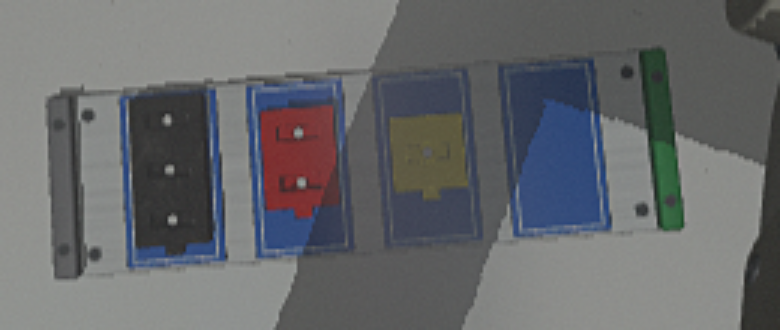

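The crop shows black in bay a, red in b and yellow in c, all straight. Black may sit 2–3 mm towards +x, so I'll check that with the wrist camera after orange.

```bash
python3 -m inch '[[80,-2.5,0.5,22,0,0,0],[80,0,0,26,0,0,0],[80,0,0,18,0,0,0],[80,0,0,7,0,0,0],[20,0,0,0,0,0,0],[20,0,0,0,0,0,0],[20,0,0,0,0,0,0],[20,0,0,0,0,0,0]]';python3 -m inch '[[20,0,0,0,0,0,0],[20,0,0,0,0,0,0]]'
python3 -m inch '[[20,0,0,-10,0,0,0],[20,0,0,-20,0,0,-0.08],[20,0,0,-20,0,0,0],[20,0,0,-15,0,0,0],[20,0,0,0,0,0,0],[20,0,0,0,0,0,0]]'
python3 plan.py 444.5 -124.2 40 92.9
```

```text
clock: 23.75
tool_pos: [0.6309, -0.2273, -0.0162]
orientation: [0.015, 1.0, -0.0, 0.001]
force: [-0.3, 0.2, 3.4]
gripper_width: 0.0477
finger_force: 29.9
clock: 23.95
tool_pos: [0.6309, -0.2273, -0.0162]
orientation: [0.015, 1.0, -0.0, 0.001]
force: [-0.9, 0.3, 6.3]
gripper_width: 0.0473
finger_force: 29.9
clock: 24.55
tool_pos: [0.6301, -0.2271, 0.0478]
orientation: [-0.025, 1.0, -0.0, 0.0]
force: [-0.2, 0.6, 0.2]
gripper_width: 0.0474
finger_force: 29.9
t 24.55 pos [ 630.1 -227.1   47.8] phi 92.9 turn z rad -0.001 then shift mm [180.2 112.1   7.7] tilt [ 0.02 -0.01] w 47.4 q [-0.35  0.57  1.64 -0.    0.94 -1.97]
```

```bash
python3 -m inch '[[20,36,22,0,0,0,0],[20,36,22,0,0,0,0],[20,36,22,0,0,0,0],[20,36,23,5,0,0,0],[20,36,23,10,0,0,0],[20,0,0,10,0,0,0],[20,0,0,0,0,0,0],[20,0,0,0,0,0,0]]'
python3 plan.py 444.5 -124.2 -1 92.9
```

```text
clock: 25.35
tool_pos: [0.4458, -0.1246, 0.0225]
orientation: [-0.025, 1.0, -0.0, 0.0]
force: [0.5, 0.2, -0.6]
gripper_width: 0.0474
finger_force: 29.9
t 25.35 pos [ 445.8 -124.6   22.5] phi 92.9 turn z rad -0.0 then shift mm [ 1.2  0.5 23.5] tilt [ 0.02 -0.01] w 47.4 q [-0.28  0.35  2.11 -0.    0.68 -1.9 ]
```

Place it, then retreat back and up so both the top and wrist cameras see the rail.

```bash
python3 -m inch '[[20,1,0.5,12,0,0,0],[20,0,0,7,0,0,0],[20,0,0,3,0,0,0],[20,0,0,1.5,0,0,0],[66,0,0,0,0,0,0],[66,0,0,0,0,0,0],[66,0,0,0,0,0,0],[66,0,0,-12,0,0,0]]'
python3 -m inch '[[66,0,0,-25,0,0,0],[75,0,0,-40,0,0,0],[75,0,5,-40,0,0,0],[75,-20,25,-40,0,0,0],[75,-30,30,-30,0,0,0],[75,-30,30,-10,0,0,0],[75,-30,30,0,0,0,0],[75,0,0,0,0,0,0]]'
python3 - <<'E'
from workcell import viewer
import cv2
s=viewer.snapshot("wrist"); cv2.imwrite("pics/w6.png",s["img"][:,:,::-1])
E
```

```text
clock: 26.15
tool_pos: [0.4427, -0.1235, 0.0107]
orientation: [-0.025, 1.0, 0.0, -0.001]
force: [-0.1, 0.4, -0.9]
gripper_width: 0.0606
finger_force: 0.0
clock: 26.95
tool_pos: [0.5493, 0.003, 0.1959]
orientation: [-0.026, 1.0, 0.0, 0.002]
force: [0.3, -0.3, -0.6]
gripper_width: 0.0688
finger_force: 0.0
```

View pics/w6.png

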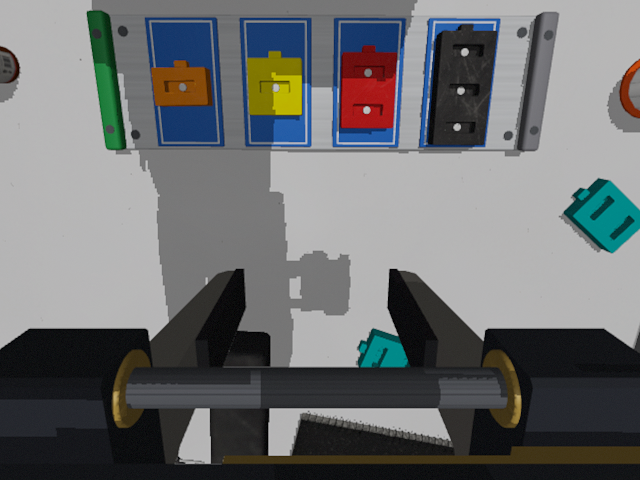

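The wrist view shows all four blocks straight, in the right order: orange (182,86), yellow (275,86), red (368,90), black (462,88). The bottle is still standing at (5,66). I'll compare block and bay centres within this one view.

```bash
python3 - <<'E'
from workcell import viewer
from h import *
for cam,seeds in(("wrist",[(185,82),(275,82),(368,82),(460,82)]),("top",[(386,310),(343,313),(300,317),(257,320)])):
    s=viewer.snapshot(cam); hsv=cv2.cvtColor(s["img"],cv2.COLOR_RGB2HSV); H,S,V=cv2.split(hsv)
    mm=dict(orange=(H>=5)&(H<=18)&(S>110),yellow=(H>=20)&(H<=35)&(S>100),red=((H<5)|(H>174))&(S>110),black=(V<85)&(S<90))
    blue=(H>105)&(H<130)&(S>90); hw=42 if cam=="wrist" else 19
    for n,p in zip(mm,seeds):
        w=np.zeros(H.shape,bool); w[max(0,p[1]-75):p[1]+75,p[0]-hw:p[0]+hw]=1
        v,u=np.nonzero(blue&w); P=cast(s,np.c_[u,v],.015)[:,:2]*1000
        b=cv2.minAreaRect(P.astype(np.float32))
        hull=cv2.convexHull(np.c_[u,v].astype(np.int32)); ins=np.zeros(H.shape,np.uint8); cv2.fillConvexPoly(ins,hull,1)
        o=rect(s,mm[n]&(cv2.erode(ins,np.ones((3,3)))>0),p,.031,75 if cam=="wrist" else 30)
        print(cam,n,"bay",np.round([*b[0],*b[1],b[2]],1),"block",np.round(o,1),"d",np.round(np.array(o[:2])-b[0],1))
    if cam=="top": print(np.round(cast(s,[np.argwhere(0*H==0)[0]],0),1)*0)
E
```

```text
wrist orange bay [ 442.7 -123.   111.4   63.9    2.9] block [ 443.  -121.8   51.4   36.6  -87. ] d [0.3 1.2]
wrist yellow bay [438.3 -39.4 111.5  63.1   2.9] block [439.2 -39.4  52.4  47.5   2.5] d [ 0.9 -0. ]
wrist red bay [433.9  44.7 111.4  63.7   2.8] block [437.8  43.3  67.9  47.7   2.8] d [ 3.9 -1.4]
wrist black bay [429.8 128.6 110.8  64.    2.9] block [432.8 126.6  99.6  51.    2.7] d [ 3.  -2.1]
top orange bay [ 440.9 -100.4  105.7   14.6    2.7] block [ 445.8 -102.6   27.1    2.7    3.1] d [ 5.  -2.2]
top yellow bay [440.8 -39.9 108.   62.7   2.9] block [448.9 -30.4  36.5  27.2  -1.7] d [8.1 9.4]
top red bay [435.6  43.9 110.9  63.2   2.9] block [439.8  42.9  68.2  46.9   2.6] d [ 4.2 -1. ]
top black bay [432.  110.6  33.2 110.7  89.2] block [429.4 103.9  96.7  21.8 -11. ] d [-2.7 -6.7]
[[0. 0. 0.]]
```

Orange and yellow are within 1 mm of centre. Red is about 3–4 mm and black about 2–3 mm towards +x. There's plenty of time, so I'll nudge both.

```bash
python3 plan.py 437.5 43.9 40 92.9
```

```text
t 27.1 pos [ 5.452e+02 -3.000e-01  1.943e+02] phi 92.9 turn z rad 0.0 then shift mm [105.2  49.7 154.4] tilt [-0.05 -0.02] w 69.0 q [-0.    0.22  1.8  -0.    1.12 -1.62]
```

```bash
python3 -m inch '[[66,26,12,20,0,0,0],[66,26,12,30,0,0,0],[66,26,13,35,0,0,0],[66,27,13,40,0,0,0],[66,0,0,29,0,0,0],[66,0,0,0,0,0,0],[66,0,0,0,0,0,0]]'
python3 plan.py 437.5 43.9 -3.5 92.9
```

```text
clock: 27.8
tool_pos: [0.4387, 0.0437, 0.0407]
orientation: [-0.025, 1.0, -0.0, -0.0]
force: [0.4, 0.1, 0.4]
gripper_width: 0.0608
finger_force: 0.0
t 27.8 pos [438.7  43.7  40.7] phi 92.8 turn z rad -0.001 then shift mm [ 1.1  0.2 44.2] tilt [-0.03 -0.01] w 60.8 q [ 0.1   0.29  2.14 -0.    0.71 -1.52]
```

```bash
python3 -m inch '[[66,0,0,22,0,0,0],[66,0,0,15,0,0,0],[66,0,0,6,0,0,0],[20,0,0,0,0,0,0],[20,0,0,0,0,0,0],[20,0,0,0,0,0,0],[20,0,0,-5,0,0,0],[20,3.3,1,0,0,0,0]]'
python3 -m inch '[[20,0,0,0,0,0,0],[20,0,0,3,0,0,0],[20,0,0,2,0,0,0],[66,0,0,0,0,0,0],[66,0,0,0,0,0,0],[66,0,0,0,0,0,0],[66,0,0,-15,0,0,0],[66,0,0,-35,0,0,0]]'
python3 plan.py 432.5 127.5 40 92.9
```

```text
clock: 28.6
tool_pos: [0.4362, 0.0454, 0.003]
orientation: [-0.025, 1.0, 0.0, 0.001]
force: [0.3, 0.5, -0.4]
gripper_width: 0.0473
finger_force: 30.0
clock: 29.4
tool_pos: [0.433, 0.0451, 0.0456]
orientation: [-0.025, 1.0, -0.0, -0.003]
force: [0.1, 0.8, 0.4]
gripper_width: 0.0607
finger_force: 0.0
t 29.4 pos [433.   45.1  45.6] phi 92.9 turn z rad -0.0 then shift mm [-3.7 82.3  5.5] tilt [-0.31 -0.03] w 60.7 q [ 0.1   0.28  2.14 -0.    0.73 -1.52]
```

```bash
python3 -m inch '[[66,-1,41,0,0,0,0],[66,-1,41,5,0,0,0],[66,0,0,0,0,0,0],[66,0,0,0,0,0,0],[66,0,0,0,0,0,0]]'
python3 plan.py 434 127.2 -1.5 92.9
```

```text
clock: 29.9
tool_pos: [0.4328, 0.1267, 0.0419]
orientation: [-0.025, 1.0, -0.0, -0.0]
force: [0.3, 0.3, -0.2]
gripper_width: 0.0605
finger_force: 0.0
t 29.9 pos [432.8 126.7  41.9] phi 92.9 turn z rad -0.0 then shift mm [-1.2  0.5 43.4] tilt [-0.04 -0.02] w 60.5 q [ 0.28  0.3   2.12 -0.    0.72 -1.34]
```

Grip, lift 5 mm, shift -2.3 mm in x and +1.5 mm in y, lower, release, then retreat to the earlier viewpoint.

```bash
python3 -m inch '[[66,0,0,22,0,0,0],[66,0,0,15,0,0,0],[66,0,0,7,0,0,0],[20,0,0,0,0,0,0],[20,0,0,0,0,0,0],[20,0,0,0,0,0,0],[20,0,0,-5,0,0,0],[20,2.3,1.5,0,0,0,0]]'
python3 -m inch '[[20,0,0,0,0,0,0],[20,0,0,3,0,0,0],[20,0,0,2,0,0,0],[66,0,0,0,0,0,0],[66,0,0,0,0,0,0],[66,0,0,0,0,0,0],[66,0,0,-15,0,0,0],[66,0,0,-35,0,0,0]]'
python3 -m inch '[[66,0,0,-35,0,0,0],[66,-20,-20,-40,0,0,0],[66,-30,-35,-40,0,0,0],[66,-30,-35,-20,0,0,0],[66,-30,-35,0,0,0,0],[66,0,0,0,0,0,0],[66,0,0,0,0,0,0],[66,0,0,0,0,0,0]]'
python3 - <<'E'
from workcell import viewer
from h import *
s=viewer.snapshot("wrist"); hsv=cv2.cvtColor(s["img"],cv2.COLOR_RGB2HSV); H,S,V=cv2.split(hsv)
mm=dict(orange=(H>=5)&(H<=18)&(S>110),yellow=(H>=20)&(H<=35)&(S>100),red=((H<5)|(H>174))&(S>110),black=(V<85)&(S<90))
blue=(H>105)&(H<130)&(S>90)
R=cv2.Rodrigues(np.array(s["rvec"],float))[0]
for n,c in zip(mm,[(.443,-.123),(.439,-.04),(.435,.044),(.431,.128)]):
    q=R@np.array([*c,.02])+np.array(s["tvec"]).ravel(); p=(int(q[0]/q[2]*s["fx"]+s["cx"]),int(q[1]/q[2]*s["fy"]+s["cy"]))
    w=np.zeros(H.shape,bool); w[max(0,p[1]-80):p[1]+80,max(0,p[0]-42):p[0]+42]=1
    v,u=np.nonzero(blue&w); b=cv2.minAreaRect((cast(s,np.c_[u,v],.015)[:,:2]*1000).astype(np.float32))
    ins=np.zeros(H.shape,np.uint8); cv2.fillConvexPoly(ins,cv2.convexHull(np.c_[u,v].astype(np.int32)),1)
    o=rect(s,mm[n]&(ins>0),p,.031,75)
    print(n,p,np.round([*b[0],*b[1]],1),np.round(o,1),"d",np.round(np.array(o[:2])-b[0],1))
t=viewer.snapshot("top")
cv2.imwrite("pics/f.png",np.hstack([s["img"][:240],cv2.resize(t["img"][255:375,195:515],(640,240))]).reshape(240,-1,3)[:,:,::-1] if 0 else cv2.resize(np.vstack([s["img"][:240],cv2.resize(t["img"][255:375,195:515],(640,240))]),(800,600))[:,:,::-1])
E
```

```text
clock: 30.7
tool_pos: [0.4317, 0.1289, 0.0041]
orientation: [-0.025, 1.0, 0.0, 0.001]
force: [-0.3, -0.1, -1.4]
gripper_width: 0.0474
finger_force: 30.0
clock: 31.5
tool_pos: [0.4287, 0.1281, 0.0466]
orientation: [-0.025, 1.0, -0.001, -0.003]
force: [1.5, -0.0, 0.1]
gripper_width: 0.0606
finger_force: 0.0
clock: 32.3
tool_pos: [0.5399, 0.016, 0.1751]
orientation: [-0.025, 1.0, 0.0, -0.001]
force: [0.5, 0.0, -0.0]
gripper_width: 0.0606
finger_force: 0.0
orange (161, 94) [ 442.4 -123.1  111.4   63.9] [ 443.2 -121.5   52.2   36.7  -86.6] d [0.8 1.6]
yellow (257, 94) [438.2 -39.2 111.4  63.7] [438.9 -39.   51.6  48.5   2.9] d [0.7 0.1]
red (353, 94) [434.   44.7 111.4  63.8] [433.4  45.5  67.4  47.6   2.9] d [-0.5  0.8]
black (450, 94) [429.8 128.5 111.5  63.9] [430.9 127.2 100.1  50.9   2.8] d [ 1.1 -1.3]
```

View pics/f.png

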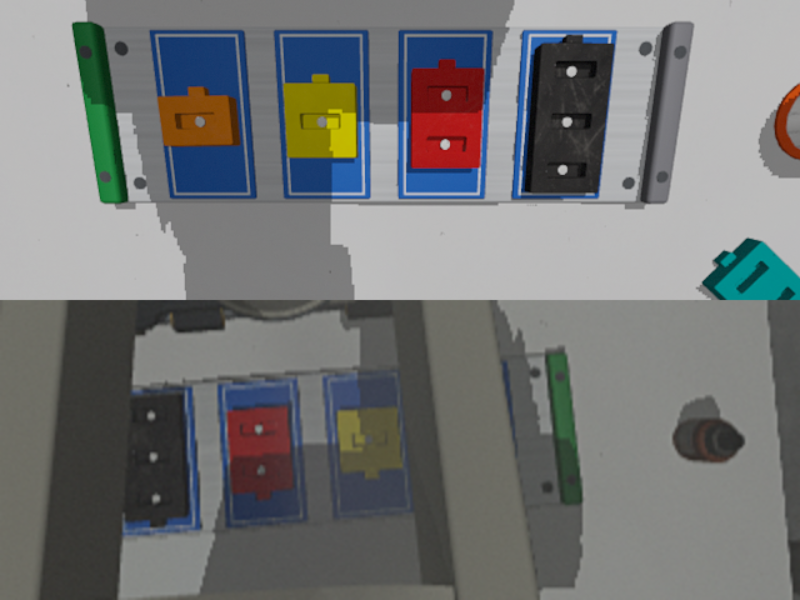

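The final picture shows all four blocks flat, straight and within about 2 mm of their bay centres: orange (198,120) next to the green cap, then yellow (320,120), red (447,115) and black (570,118). The bottle is standing at (712,440), and the arm is clear of everything.

```bash
python3 -c "
from workcell import r
print(r.hand_in())"
```

```text
the job is handed in; nothing more can be done
None
```

The job is handed in, with no verdict returned: from the green cap to the grey end the rail holds orange, yellow, red, black, each straight and within about 2 mm of its bay's centre; the bottle was left standing, and the arm took about 32 s.

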